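# Unscrew the food processor's blade cap and hold it clear

## Robot

A 6-joint arm with a two-finger parallel gripper is mounted at the origin on a cart in front of the work surface, level with it; the furniture and walls round the work are solid. World frame = base frame: x ahead of the robot, y to its left, z up, the work surface at z = 0. Lengths are in m, angles in rad, forces in N, time in s.
With the tool pointing down it reaches from about 0.325 to 0.85 m from the base axis. Payload 15.5 kg.
Tool frame: the origin (TCP) lies on the centre line of the jaws, within the pads' length; the fingertips stand 25 mm ahead of it and the grasp point (between the pads) lies 6 mm ahead of it; z points along the fingers, y is the direction in which the jaws open and shut (so a half turn about z gives the same grasp; the last joint's range is limited). The gripper opens to 91 mm and grips with 3 to 60 N. Pads are 32 mm wide; open, the fingers measure 118 mm over their backs; the gripper's body (76 mm by 178 mm) begins 60 mm behind the grasp point.
Start: joints at [1.01, 0.494, 1.345, -0, 1.302, -0.096], TCP at [0.281, 0.558, 0.199] pointing down, gripper open.
Joint ranges: [-2.91, 2.91], [-0.82, 2.16], [0.22, 2.67], [-1.22, 4.37], [0.12, 2.79], [-3.08, 3.08]. Speed limits (rad/s): [1.89, 1.89, 2.57, 3.01, 3.01, 3.01].

## Interface

Orientations are given as a unit quaternion [w, x, y, z].
In Python, from rig import env gives the robot as it stands.
- The arm moves only by the tool apply_moves, never from a script. Its argument "motion" is a list of rows, each an object of numbers: "tx", "ty", "tz": the shift along the tool's x, y, z in mm; "rx", "ry", "rz": the turn, a rotation vector about the tool's x, y, z in degrees. A call has 1 to 5 rows; each row is the pose to reach, as a shift and turn from the pose measured when the call began, along the tool's axes at that moment; what a row does not reach only later rows make up. A row lasts 1/12 s, in which the tool goes at most 41.7 mm and 7.16 degrees, less where a joint would pass 70% of its speed; a pose out of reach is approached as far as the arm can. A call with a gripper value outside its range is refused whole. "jaw" is the opening in per cent of the stroke, from 0 (shut) to 100 (fully open), set as the call begins (left out, the last holds). The fingers move at their own pace and stop on an object; "force" is the grip in N (left out, the last holds). Time passes only in rows, so rows that repeat a pose let the fingers close. It gives the time, the measured TCP pose, the force and the opening at its end, in the units of the state.
- env.state(): the state, without advancing time (a new reading comes with each control period).
- env.camera(name): name is "scene" or "top"; returns a dict with "pixels" (480x640x3 uint8, red, green, blue), "depth" (480x640 float32, m along the optical axis (not along the pixel's ray), 0 where there is no reading), "intrinsics" (3x3 intrinsics, pixels), "k1" (the pictures are not rectified: a ray, as slopes to the right and down, at radius r is drawn at 1 + k1 r^2 times it, then the intrinsics apply), "R" (3x3) and "t" (3): a world point X has camera coordinates R X + t. Camera axes: x right, y down, z forward; pixel columns grow to the right and rows downward; lengths in m; the calibration is good to about 2 mm. A picture is of the moment at which its call begins.
- env.hand_in(): hands the job in, once; it reports no verdict.
The state is a dict: "time_s": time; "joints": joint angles; "dq": joint speeds; "joint_torque": joint torques, N m; "tcp_pos": TCP position; "tcp_rot": TCP orientation; "wrist_force": force on the tool from outside, world axes, zero at the start; "moment": the same for the moment, N m; "finger_gap": finger opening in m.
Only numpy, scipy, OpenCV 4.12 (cv2) and the standard library are available. Lean on these libraries where they do the work, as an engineer would, in place of code of your own. Each camera call takes 0.05 s, during which the arm holds its last target. There are 200 camera calls.

## Task

The black cap in the middle of the food processor's bowl holds down the slicing disc. Unscrew it and lift it off, then hold it a hand's breadth above the bowl, upright, and finish while still holding it there, so that I can take the disc out. I do not remember which way this one is threaded, so try it gently both ways; do not squeeze or wrench it hard (the cap is thin plastic), do not lean on the machine, and do not knock over or push the things standing about.

Things in the scene. Friction and masses are not known exactly. Their poses are not given: they have to be found in the camera images.
- processor: White food processor, lid off, fixed. Round foot 204 mm across; clear bowl 180 mm across, rim 144 mm high; at its +y side a motor housing 140 x 96 mm, centre 152 mm from the bowl's axis, 181 mm high, with a dial on the -x side; black bowl handle at -x -y, 140 mm high. Just above the rim a steel slicing disc, 164 mm across, with a black hub. Origin: on the worktop, on the bowl's axis; z up.
- spindle (a point): Point on the bowl's axis on top of the disc's hub, 150 mm above the worktop: the cap's underside rests here. Inside the cap a steel spindle stands up 12 mm with a coarse quick thread, like a jam jar's: two lugs in the cap run under two short ridges. Right-hand (cap comes off anticlockwise from above) or left-hand (clockwise): it varies, and cannot be seen.
- cap: Loose black plastic screw cap, about 70 g, screwed home at the start. Round ribbed skirt 58 mm across, 18 mm high, with an upright grip bar on top; 47.5 mm high in all. Origin: centre of the underside; x along the bar, z up. About 1 mm of side play. It cracks if the fingers press on it with more than 160 N in all (80 N a side), whether from squeezing or from wrenching it against its stop.
- cap_bar (a point): Centre of the cap's grip bar, 34 mm above the cap's underside. The bar is 52 mm long (cap's x), 16 mm thick (cap's y) and stands from 18 to 47.5 mm above the underside: pinch its long faces from above, fingertips clear of the skirt. Axes as the cap's.
- cap_lugs (a point): Centre of the cap's underside, level with its two lugs. Tightening way: dead stop within 6 degrees. Loosening way: turns almost without resistance and does not rise by itself; after 62 to 135 degrees (75 to 100 is best) the lugs are free and it lifts straight off. Before that the ridges hold it down. Axes as the cap's.
- bowl_lid: The processor's lid, lying on the worktop to the right: clear disc 188 mm across with a feed tube and white pusher, 111 mm high. Loose, leave alone. Origin: centre of the underside.
- grating_disc: Spare steel grating disc, 164 mm across, 6 mm high, lying flat on the worktop to the left. Loose, leave alone. Origin: centre of the underside.
- salt_grinder: Grinder with a white top, 55 mm across, 149 mm high, standing to the right of the processor. Loose, leave alone. Origin: centre of the underside.
- sugar_jar: Jar with a black lid, 61 mm across, 110 mm high, at the back right. Loose, leave alone. Origin: centre of the underside.
Things that resemble listed ones, but are neither listed nor needed, are in the scene too. Of the things like the cap, leave any that is red; of the rest the larger one is meant.

How it is judged:
At the end, for the whole second after the job is handed in: The cap is off the spindle and held still in the fingers, its underside 40 to 250 mm above the disc's hub, within 70 mm sideways of the bowl's axis, within 0.3 rad of upright, and touching nothing but the fingers (z of cap in the frame of spindle between 0.04 and 0.25 m and horizontal distance between cap and spindle below 0.07 m and angle between cap's own z axis and vertical below 0.3 rad and contact force between the fingers and cap above 2 N and contact force between cap and processor below 0.1 N and linear speed of cap below 0.03 m/s); the arm keeps its last pose, push and grip.
It fails at once if the fingers press on the cap with more than 160 N in all (contact force between the fingers and cap above 160 N).
It fails at once if the robot leans on or hits the processor with more than 25 N (contact force between any of the fingers, the arm and processor above 25 N).
It fails at once if one of the things standing about is pushed more than 20 mm (distance of any of bowl_lid, grating_disc, salt_grinder, sugar_jar from where it was at the start of the episode above 0.02 m).
It also fails if it takes over 48 s, if anything falls off the work surface, if the arm or the gripper's body presses on something with over 40 N, if the wrist force passes 120 N, or if a joint passes its speed limit or range.

## Working session

There is one attempt and no reset: what is moved stays moved. The work goes in short steps, Python scripts to look and compute and a tool call to move; the robot and the scene stay as the last step left them, time stands still between calls to the robot, and variables do not carry over. Pictures are saved under pics/ and viewed, about 8 in all and at most 12, crops included, and the job is handed in when it is done.

Besides the shell and the picture viewer there is one more tool, called after ">>>" as name([rows], argument=value, ...), one row to a line, values as JSON. apply_moves: Moves the arm, as the interface text tells. Its arguments: {"type":"object","properties":{"motion":{"type":"array"},"jaw":{"type":"number"},"force":{"type":"number"}},"required":["motion"]}

```bash
mkdir -p pics; ls; cat > h.py <<'E'
import numpy as np, cv2
from rig import env
def shot(n):
    c=env.camera(n); np.savez(f'/tmp/{n}.npz',**{k:np.asarray(v) for k,v in c.items()}); return c
def load(n): return dict(np.load(f'/tmp/{n}.npz'))
def cloud(c):
    K=np.array(c['intrinsics']);h,w=c['depth'].shape
    u,v=np.meshgrid(np.arange(w),np.arange(h))
    D=np.array([float(c['k1']),0,0,0])
    p=cv2.undistortPoints(np.stack([u,v],-1).reshape(-1,1,2).astype(float),K,D).reshape(h,w,2)
    d=c['depth'][...,None]
    X=np.concatenate([p*d,d],-1)
    return (X-np.array(c['t']))@np.array(c['R'])
E
python3 - <<'E'
from h import *
for n in('scene','top'):
    c=shot(n); cv2.imwrite(f'pics/{n}0.png',c['pixels'][...,::-1]); print(n,c['k1'],c['t'],c['R'])
s=env.state(); print(s)
E
```

```text
pics
scene -0.1568407319614696 [-0.41467169  0.27711476  1.60105032] [[ 0.7754217  -0.6312368   0.01616456]
 [-0.26656161 -0.35044064 -0.89785092]
 [ 0.57242126  0.69190423 -0.44000277]]
top 0.02091576942898217 [0.06231759 0.51863855 1.41442425] [[-0.13618947 -0.99054558  0.01648886]
 [-0.7742502   0.0960381  -0.62555041]
 [ 0.61805263 -0.09795988 -0.78000949]]
{'time_s': 0.1, 'joints': array([ 1.00945193e+00,  4.94126611e-01,  1.34607085e+00, -1.35901964e-06,
        1.30250527e+00, -9.55263600e-02]), 'dq': array([ 0.00085847, -0.00082081, -0.00226368,  0.00059761, -0.00045662,
        0.00016577]), 'joint_torque': array([ 1.50744665e-03, -8.80269885e+01, -3.82534039e+01,  7.07207504e-02,
        4.87292104e-02, -1.76604217e-04]), 'tcp_pos': array([0.28053949, 0.55809441, 0.19859388]), 'tcp_rot': array([-1.78413724e-04,  2.30808759e-01,  9.72998977e-01, -5.25579761e-04]), 'wrist_force': array([-0.16199557, -0.11300955, -0.89674439]), 'moment': array([-0.01323329, -0.00858398, -0.06975027]), 'finger_gap': 0.09111699039613311}
```

View pics/scene0.png

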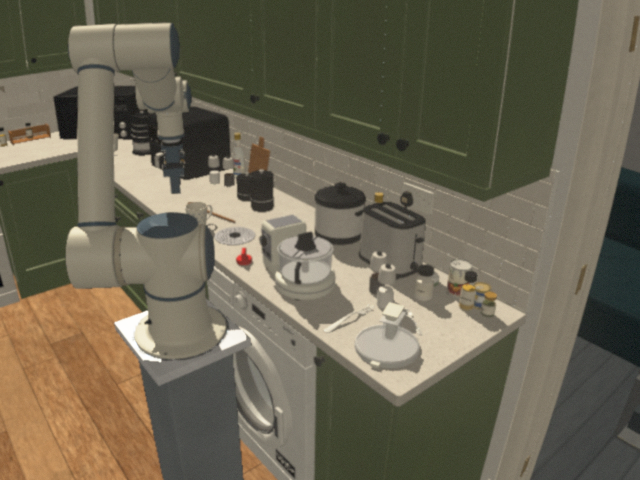

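View pics/top0.png

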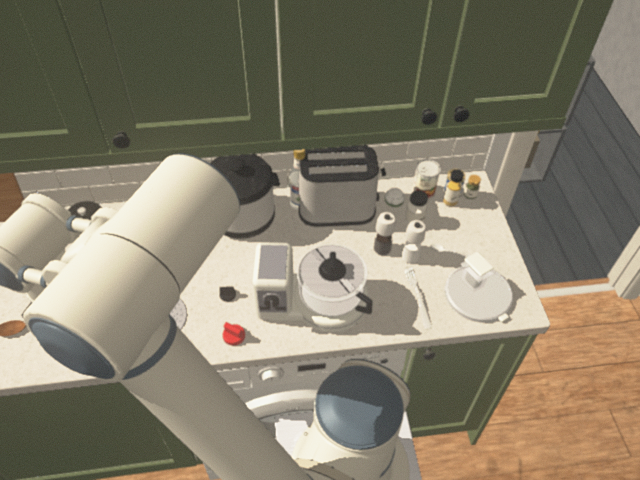

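The scene and top pictures show three cap-like things: the black cap on the disc in the bowl (top 332,266; scene 305,243), a red cap (top 233,333), and a small black cap on the worktop (top 228,293). I choose the one in the bowl, since it is the larger, is not red, and sits on the spindle. Next I'll check it in a close crop and measure it.

```bash
python3 - <<'E'
from h import *
c=load('top'); P=cloud(c)
im=c['pixels'][230:330,270:390,::-1]; cv2.imwrite('pics/crop1.png',cv2.resize(im,None,fx=6,fy=6,interpolation=cv2.INTER_CUBIC))
d=load('scene'); Q=cloud(d)
for n,c,X,(r0,r1,c0,c1) in(('top',c,P,(235,300,300,370)),('scene',d,Q,(220,270,270,340))):
    Y=X[r0:r1,c0:c1].reshape(-1,3); g=c['pixels'][r0:r1,c0:c1].reshape(-1,3).astype(int).max(1)
    print(n,'valid',(c['depth'][r0:r1,c0:c1]>0).mean())
    for lo,hi in((.14,.157),(.158,.172),(.175,.19),(.19,.203)):
        m=(Y[:,2]>lo)&(Y[:,2]<hi)&(g<70); Z=Y[m]
        if len(Z)<4: print(lo,len(Z)); continue
        ctr=np.median(Z,0); A=Z[np.hypot(*(Z-ctr)[:,:2].T)<.05,:2]
        w,V=np.linalg.eigh(np.cov(A.T)); (cx,cy),(a,b),ang=cv2.minAreaRect(A.astype(np.float32)*1000)
        print(lo,len(A),ctr,A.min(0),A.max(0),'pca',np.sqrt(w),np.degrees(np.arctan2(V[1,1],V[0,1])),'rect',cx,cy,a,b,ang)
    m=(Y[:,2]>.140)&(Y[:,2]<.156)&(g>=70);Z=Y[m];print('disc',len(Z),Z.min(0),Z.max(0),cv2.minEnclosingCircle(Z[:,:2].astype(np.float32)))
E
```

```text
top valid 0.9953846153846154
0.14 71 [ 0.43290498 -0.02812644  0.15046531] [ 0.42213534 -0.0528785 ] [0.4633984  0.01101891] pca [0.01014513 0.01992137] 92.40586489088058 rect 441.5328063964844 -19.94342803955078 62.92726135253906 38.89256286621094 85.35503387451172
0.158 136 [ 0.44161574 -0.03188317  0.1666464 ] [ 0.42188532 -0.04877622] [0.47791478 0.00912043] pca [0.01244891 0.01584262] 116.43491115197557 rect 449.0570983886719 -20.149723052978516 53.68635559082031 52.36531066894531 70.32380676269531
0.175 22 [ 0.43099909 -0.01610047  0.18463411] [ 0.42723124 -0.03625275] [ 0.4645311  -0.00877117] pca [0.00656203 0.0084869 ] 167.12430726224585 rect 442.9070739746094 -14.41812515258789 33.38727569580078 28.1730899810791 48.27550506591797
0.19 50 [ 0.45107705 -0.0218697   0.19687391] [ 0.42566022 -0.02726458] [ 0.47106526 -0.01168799] pca [0.00399671 0.01335916] 174.10857485875184 rect 448.885986328125 -18.836933135986328 15.193044662475586 45.54153823852539 81.5374526977539
disc 2364 [ 0.36270761 -0.11044972  0.14001279] [0.54782389 0.06566523 0.15582239] ((0.4459085464477539, -0.0
[... 486 characters left out ...]
7.3031005859375 37.816490173339844 51.31404495239258 78.41195678710938
0.175 54 [ 0.45080189 -0.0295077   0.18228011] [ 0.42613505 -0.03574191] [ 0.47223993 -0.0201515 ] pca [0.00307419 0.01337777] 173.280412735248 rect 449.3431091308594 -28.72455596923828 13.693958282470703 46.09326171875 80.17414855957031
0.19 34 [ 0.44658692 -0.028735    0.19398036] [ 0.42511342 -0.03621417] [ 0.47230289 -0.0193588 ] pca [0.00378964 0.01355902] 172.56995304908912 rect 448.6990966796875 -27.777164459228516 47.1805419921875 16.836557388305664 0.2191576063632965
disc 949 [ 0.35896202 -0.11599839  0.14000615] [0.54381927 0.10637572 0.15558525] ((0.4445861577987671, -0.002032014774158597), 0.11558850854635239)
```

View pics/crop1.png

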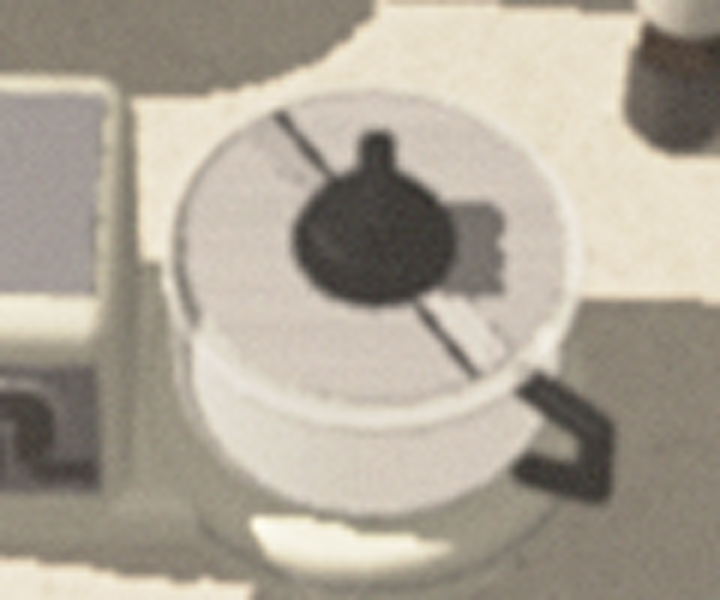

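The crop confirms it: a black ribbed skirt with an upright bar, at crop (375,225), standing on the disc. The bar runs close to world x (yaw about -7°). Measured heights match the stated ones (bar top 0.197, skirt about 0.167). The x values agree at 0.449, but y differs by 8 mm between cameras (-0.020 and -0.028). I'll go above the cap and resolve that by viewing the fingers and the cap together.

>>> apply_moves([
  {"tz": -40},
  {"tz": -80},
  {"tz": -120},
  {"tx": -25,"ty": -27,"tz": -130},
  {"tx": -50,"ty": -54,"tz": -130},
], jaw=100, force=15)

```text
validation failed for argument at $.mo...
```

>>> apply_moves([
  {"tx": -28,"ty": -30},
  {"tx": -56,"ty": -60},
  {"tx": -84,"ty": -90},
  {"tx": -112,"ty": -120},
  {"tx": -140,"ty": -150},
])

```text
validation failed for argument at $.mo...
```

>>> apply_moves([
  {"tx": -28,"ty": -30},
  {"tx": -56,"ty": -60},
  {"tx": -84,"ty": -90},
  {"tx": -112,"ty": -120},
  {"tx": -130,"ty": -140},
])

```text
validation failed for argument at $.mo...
```

>>> apply_moves([
  {"tx": 0,"ty": 0,"tz": -40,"rx": 0,"ry": 0,"rz": 0},
  {"tx": 0,"ty": 0,"tz": -80,"rx": 0,"ry": 0,"rz": 0},
  {"tx": 0,"ty": 0,"tz": -120,"rx": 0,"ry": 0,"rz": 0},
  {"tx": -25,"ty": -27,"tz": -130,"rx": 0,"ry": 0,"rz": 0},
  {"tx": -50,"ty": -54,"tz": -130,"rx": 0,"ry": 0,"rz": 0},
], jaw=100, force=15)

```text
time_s: 0.52
tcp_pos: [0.3017, 0.4888, 0.3318]
tcp_rot: [0.001, 0.23, 0.973, 0.002]
wrist_force: [1.1, -0.7, -0.3]
finger_gap: 0.0913
```

>>> apply_moves([
  {"tx": -28,"ty": -30,"tz": 0,"rx": 0,"ry": 0,"rz": 0},
  {"tx": -56,"ty": -60,"tz": 0,"rx": 0,"ry": 0,"rz": 0},
  {"tx": -84,"ty": -90,"tz": 0,"rx": 0,"ry": 0,"rz": 0},
  {"tx": -112,"ty": -120,"tz": 0,"rx": 0,"ry": 0,"rz": 0},
  {"tx": -140,"ty": -150,"tz": 0,"rx": 0,"ry": 0,"rz": 0},
])

```text
time_s: 0.93
tcp_pos: [0.3597, 0.2902, 0.3311]
tcp_rot: [0.001, 0.229, 0.973, 0.002]
wrist_force: [1.7, 0.1, -0.1]
finger_gap: 0.0914
```

>>> apply_moves([
  {"tx": -28,"ty": -30,"tz": 0,"rx": 0,"ry": 0,"rz": 0},
  {"tx": -56,"ty": -60,"tz": 0,"rx": 0,"ry": 0,"rz": 0},
  {"tx": -84,"ty": -90,"tz": 0,"rx": 0,"ry": 0,"rz": 0},
  {"tx": -112,"ty": -120,"tz": 0,"rx": 0,"ry": 0,"rz": 0},
  {"tx": -140,"ty": -150,"tz": 0,"rx": 0,"ry": 0,"rz": 0},
])

```text
time_s: 1.35
tcp_pos: [0.4177, 0.0915, 0.3305]
tcp_rot: [0.001, 0.229, 0.973, 0.002]
wrist_force: [1.7, 0.5, 0.2]
finger_gap: 0.0914
```

>>> apply_moves([
  {"tx": -26,"ty": -29,"tz": 0,"rx": 0,"ry": 0,"rz": -6},
  {"tx": -52,"ty": -58,"tz": 0,"rx": 0,"ry": 0,"rz": -12},
  {"tx": -79,"ty": -88,"tz": 0,"rx": 0,"ry": 0,"rz": -18},
  {"tx": -79,"ty": -88,"tz": 20,"rx": 0,"ry": 0,"rz": -20},
  {"tx": -79,"ty": -88,"tz": 50,"rx": 0,"ry": 0,"rz": -20},
])

```text
time_s: 1.77
tcp_pos: [0.4514, -0.0257, 0.2813]
tcp_rot: [0.004, 0.056, 0.998, 0.001]
wrist_force: [-0.5, 0.4, -1.2]
finger_gap: 0.0912
```

```bash
python3 - <<'E'
from h import *
s=env.state(); print(s['tcp_pos'],s['tcp_rot'],s['joints'])
for n in('scene','top'):
    c=shot(n)
c1=load('scene')['pixels'][170:270,240:360,::-1]; c2=load('top')['pixels'][180:300,262:402,::-1]
a=cv2.resize(c1,(400,333),interpolation=2); b=cv2.resize(c2,(389,333),interpolation=2)
cv2.imwrite('pics/above.png',np.hstack([a,b]))
E
```

```text
[ 0.45140232 -0.02569702  0.28125886] [0.00363627 0.05636432 0.9984029  0.00122346] [-0.19186366  0.15991169  1.62554028  0.00349201  1.3492665  -1.65062631]
```

View pics/above.png

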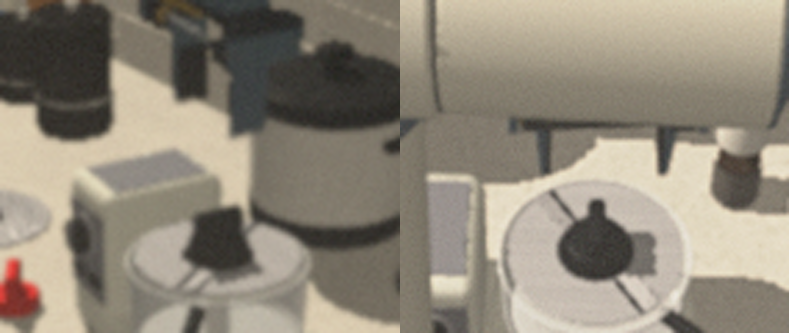

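Left half (scene): the fingers at (190,75) and (250,110), with the cap at (220,235). Right half (top): the fingertips at (545,160) and (663,160), with the cap at (597,240). The fingers are above the cap, so I'll measure their tips in both clouds to calibrate the cameras.

```bash
python3 - <<'E'
from h import *
s=env.state(); T=s['tcp_pos']
for n in('scene','top'):
    c=load(n); P=cloud(c); P0=P[c['depth']>0]
    for lo,hi in((.25,.262),(.262,.285)):
        Z=P0[(abs(P0[:,0]-T[0])<.05)&(abs(P0[:,1]-T[1])<.09)&(P0[:,2]>lo)&(P0[:,2]<hi)]
        for k,A in(('L',Z[Z[:,1]>T[1]]),('R',Z[Z[:,1]<=T[1]])):
            if len(A): print(n,lo,k,len(A),'x',np.percentile(A[:,0]-T[0],[3,97]).round(4),'y',np.percentile(A[:,1]-T[1],[3,50,97]).round(4))
    A=P0[(abs(P0[:,0]-T[0])<.05)&(abs(P0[:,1]-T[1])<.09)&(P0[:,2]>.22)&(P0[:,2]<.3)]
    print(n,'minz',np.sort(A[:,2])[:5])
    # worktop and bowl rim/disc plane
    W=P0[(abs(P0[:,2])<.01)&(P0[:,0]>.3)&(P0[:,0]<.7)&(abs(P0[:,1])<.4)]; print('worktop z',np.median(W[:,2]))
    D=P0[(np.hypot(P0[:,0]-.449,P0[:,1]+.024)<.075)&(np.hypot(P0[:,0]-.449,P0[:,1]+.024)>.04)&(abs(P0[:,2]-.147)<.01)]; print('disc z',np.median(D[:,2]))
    H=P0[(abs(P0[:,2]-.181)<.006)&(P0[:,1]>.06)&(P0[:,1]<.2)&(abs(P0[:,0]-.45)<.12)]
    print('housing top',np.median(H[:,2]),np.percentile(H,[2,98],axis=0)[:,:2],cv2.minAreaRect((H[:,:2]*1000).astype(np.float32)))
E
```

```text
scene minz [0.29360727 0.29577473 0.29581539 0.29591632 0.29597522]
worktop z 0.0011044341108150334
disc z 0.14876881329603003
housing top 0.17941440408484305 [[0.40972275 0.08216172]
 [0.53395927 0.164904  ]] ((473.31683349609375, 123.90061950683594), (88.95489501953125, 131.5957489013672), 85.18070220947266)
top minz [0.28831307 0.28860642 0.29161723 0.2916726  0.29167282]
worktop z -0.0007210563389613565
disc z 0.14915480202658243
housing top 0.1802351400873557 [[0.41126293 0.08390985]
 [0.5346159  0.13068823]] ((472.7044982910156, 107.3006820678711), (46.508262634277344, 137.04019165039062), 85.0911636352539)
```

```bash
python3 - <<'E'
from h import *
T=env.state()['tcp_pos'];print(T)
for n,pts in(('scene',[(297,193),(293,197),(300,185),(314,207),(318,200),(305,240)]),('top',[(314,237),(314,232),(357,237),(357,232),(316,228)])):
    c=load(n);P=cloud(c)
    for u,v in pts: print(n,u,v,P[v,u].round(4),c['pixels'][v,u],'expected tcp px',end=' ')
    X=np.array([T-[0,0,.025]]);r,_=cv2.Rodrigues(c['R'])
    print('tip px',cv2.projectPoints(X,r,c['t'],c['intrinsics'],np.array([float(c['k1']),0,0,0]))[0])
E
```

```text
[ 0.44701121 -0.02270741  0.27695432]
scene 297 193 [0.4515 0.0163 0.3243] [48 47 45] expected tcp px scene 293 197 [0.4406 0.023  0.3111] [73 72 68] expected tcp px scene 300 185 [0.4642 0.0173 0.3483] [47 43 40] expected tcp px scene 314 207 [ 0.4468 -0.0764  0.3086] [64 65 65] expected tcp px scene 318 200 [ 0.4575 -0.0822  0.331 ] [63 64 65] expected tcp px scene 305 240 [ 0.4495 -0.029   0.176 ] [51 49 43] expected tcp px tip px [[[303.284128   218.12087502]]]
top 314 237 [0.4356 0.0291 0.3131] [67 68 68] expected tcp px top 314 232 [0.4376 0.0289 0.3289] [72 71 71] expected tcp px top 357 237 [ 0.4258 -0.0714  0.3098] [71 72 71] expected tcp px top 357 232 [ 0.4277 -0.0707  0.3261] [71 73 69] expected tcp px top 316 228 [ 7.229e-01 -1.560e-02 -3.000e-04] [99 94 86] expected tcp px tip px [[[334.37369404 247.23516062]]]
```

```bash
cat > m.py <<'E'
from h import *
def meas():
    for n in('scene','top'):
        c=shot(n); P=cloud(c); P0=P[c['depth']>0]; T=env.state()['tcp_pos']
        A=P0[(abs(P0[:,0]-T[0])<.06)&(abs(P0[:,1]-T[1])<.1)&(P0[:,2]>.205)&(P0[:,2]<.32)]
        if not len(A): print(n,'none'); continue
        z=np.sort(A[:,2])[3]; print(n,T.round(4),'minz',z)
        Z=A[A[:,2]<z+.025]
        for k,B in(('L',Z[Z[:,1]>T[1]]),('R',Z[Z[:,1]<=T[1]])):
            if len(B): print(k,len(B),'x',np.percentile(B[:,0],[3,97]).round(4),'y',np.percentile(B[:,1],[3,50,97]).round(4),'minz',B[:,2].min())
E
python3 -c "
from m import *
meas(); s=env.state(); print(s['tcp_pos'],s['joints'],s['dq'],s['wrist_force'],s['finger_gap'])"
```

```text
scene [ 0.4479 -0.0223  0.2791] minz 0.2922924348712726
L 76 x [0.4344 0.4639] y [0.0182 0.0238 0.032 ] minz 0.29220458987534814
R 72 x [0.4222 0.4539] y [-0.0805 -0.0763 -0.0696] minz 0.29007950944874156
top [ 0.4488 -0.0221  0.2805] minz 0.29469579100459936
L 26 x [0.4356 0.442 ] y [0.0283 0.0313 0.0361] minz 0.29469579100459936
R 37 x [0.4234 0.4558] y [-0.073  -0.067  -0.0642] minz 0.29391639357081956
[ 0.4488375  -0.02208788  0.2805374 ] [-0.18564569  0.1597844   1.62774034  0.00428792  1.35354334 -1.64303106] [ 0.01341002 -0.02079247 -0.03267166 -0.00208028  0.00673327 -0.00047676] [ 0.09318991 -0.10275922 -0.14351445] 0.0913849258584754
```

The cameras put the fingertips at z≈0.29, while the TCP implies 0.256. That could come from a finger linkage moving on an arc, or from a real offset. I'll close the jaws partway while still high and measure again.

>>> apply_moves([
  {"tx": 0,"ty": 0,"tz": 0,"rx": 0,"ry": 0,"rz": 0},
  {"tx": 0,"ty": 0,"tz": 0,"rx": 0,"ry": 0,"rz": 0},
  {"tx": 0,"ty": 0,"tz": 0,"rx": 0,"ry": 0,"rz": 0},
  {"tx": 0,"ty": 0,"tz": 0,"rx": 0,"ry": 0,"rz": 0},
  {"tx": 0,"ty": 0,"tz": 0,"rx": 0,"ry": 0,"rz": 0},
], jaw=40)

```text
time_s: 2.38
tcp_pos: [0.449, -0.0219, 0.281]
tcp_rot: [0.001, 0.057, 0.998, 0.002]
wrist_force: [-0.5, 0.6, -0.7]
finger_gap: 0.0604
```

```bash
python3 - <<'E'
from m import *
meas(); s=env.state(); print(s['time_s'],s['tcp_pos'],s['tcp_rot'],s['dq'].round(3),s['finger_gap'])
c1=load('scene')['pixels'][170:270,240:360,::-1]; c2=load('top')['pixels'][180:300,262:402,::-1]
a=cv2.resize(c1,(400,333),interpolation=2); b=cv2.resize(c2,(389,333),interpolation=2)
cv2.imwrite('pics/above2.png',np.hstack([a,b]))
E
```

```text
scene [ 0.449  -0.022   0.2809] minz 0.29568907262174843
L 70 x [0.4312 0.4665] y [0.004  0.0101 0.0153] minz 0.2955095961366037
R 74 x [0.4236 0.4586] y [-0.0659 -0.0601 -0.0499] minz 0.2925032571608404
top [ 0.4489 -0.022   0.2808] minz 0.2943661697329934
L 26 x [0.4337 0.4401] y [0.0029 0.015  0.0195] minz 0.20605148231557813
R 37 x [0.4269 0.45  ] y [-0.0552 -0.0491 -0.0471] minz 0.29301082046473736
2.4833 [ 0.4489155  -0.02198593  0.28077358] [7.17794727e-04 5.70104517e-02 9.98371293e-01 2.01378605e-03] [-0.001  0.002 -0.     0.002 -0.    -0.   ] 0.0526239612855364
```

View pics/above2.png

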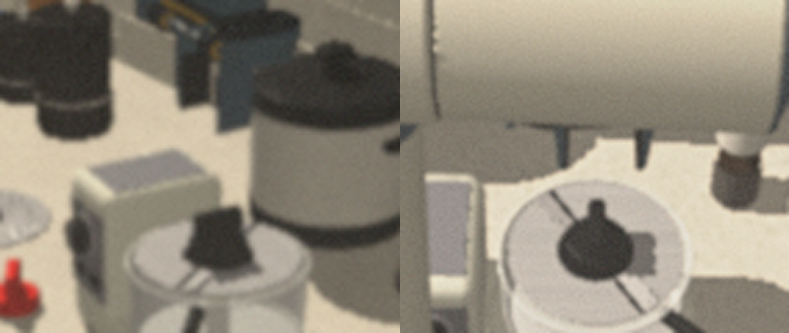

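Now the scene half shows fingertips at (195,105) and (235,130) above the cap, and the top half shows them at (562,165) and (642,165). Relative to the fingers, both cameras put the cap at +3.5 mm x and -2.5 mm y, and the yaw matches. The tips still look 37 mm higher than reported, so I'll descend in stages, watching force and pictures.

>>> apply_moves([
  {"tx": -4,"ty": -2,"tz": 15,"rx": 0,"ry": 0,"rz": 0},
  {"tx": -4,"ty": -2,"tz": 30,"rx": 0,"ry": 0,"rz": 0},
  {"tx": -4,"ty": -2,"tz": 45,"rx": 0,"ry": 0,"rz": 0},
  {"tx": -4,"ty": -2,"tz": 50,"rx": 0,"ry": 0,"rz": 0},
  {"tx": -4,"ty": -2,"tz": 50,"rx": 0,"ry": 0,"rz": 0},
], jaw=45)

```text
time_s: 2.9
tcp_pos: [0.4521, -0.0241, 0.2299]
tcp_rot: [-0.0, 0.057, 0.998, 0.002]
wrist_force: [0.3, 0.3, 0.4]
finger_gap: 0.0409
```

```bash
python3 - <<'E'
from m import *
meas(); s=env.state(); print(s['time_s'],s['tcp_pos'],s['wrist_force'],s['finger_gap'])
c1=load('scene')['pixels'][170:270,240:360,::-1]; c2=load('top')['pixels'][180:300,262:402,::-1]
a=cv2.resize(c1,(400,333),interpolation=2); b=cv2.resize(c2,(389,333),interpolation=2)
cv2.imwrite('pics/above3.png',np.hstack([a,b]))
E
```

```text
scene [ 0.4526 -0.0242  0.2308] minz 0.24415444200141193
L 58 x [0.4342 0.4633] y [-0.0065 -0.0014  0.0069] minz 0.24186737218471527
R 68 x [0.4278 0.4647] y [-0.0586 -0.0519 -0.0469] minz 0.2423287911283541
top [ 0.453  -0.0243  0.2313] minz 0.24787373654173295
L 25 x [0.4359 0.4428] y [0.0011 0.0045 0.0092] minz 0.2466238783326837
R 32 x [0.429  0.4634] y [-0.0513 -0.0444 -0.0417] minz 0.2452219155262731
3.0 [ 0.45298049 -0.02429287  0.23129283] [0.05684959 1.07845185 0.38534575] 0.04111506868828437
```

View pics/above3.png

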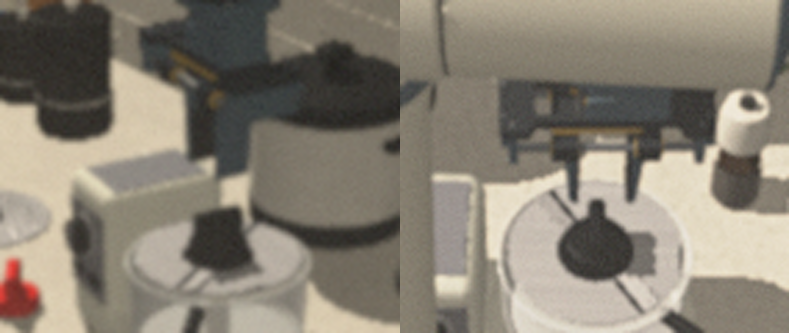

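The fingers straddle the bar: scene tips at (200,155) and (235,175) with the bar top at (215,207), and top tips at (573,195) and (631,195) around the bar at (597,205). They are clearly still above the bar top, so the 37 mm offset is real in the pictures. I'll continue down in small steps, watching force.

>>> apply_moves([
  {"tx": 0,"ty": 0,"tz": 8,"rx": 0,"ry": 0,"rz": 0},
  {"tx": 0,"ty": 0,"tz": 16,"rx": 0,"ry": 0,"rz": 0},
  {"tx": 0,"ty": 0,"tz": 24,"rx": 0,"ry": 0,"rz": 0},
  {"tx": 0,"ty": 0,"tz": 31,"rx": 0,"ry": 0,"rz": 0},
  {"tx": 0,"ty": 0,"tz": 31,"rx": 0,"ry": 0,"rz": 0},
])

```text
time_s: 3.42
tcp_pos: [0.4522, -0.024, 0.1988]
tcp_rot: [-0.0, 0.057, 0.998, 0.002]
wrist_force: [-0.1, -1.0, -0.4]
finger_gap: 0.0412
```

>>> apply_moves([
  {"tx": 0,"ty": 0,"tz": 2,"rx": 0,"ry": 0,"rz": 0},
  {"tx": 0,"ty": 0,"tz": 4,"rx": 0,"ry": 0,"rz": 0},
  {"tx": 0,"ty": 0,"tz": 6,"rx": 0,"ry": 0,"rz": 0},
  {"tx": 0,"ty": 0,"tz": 8,"rx": 0,"ry": 0,"rz": 0},
  {"tx": 0,"ty": 0,"tz": 8,"rx": 0,"ry": 0,"rz": 0},
])

```text
time_s: 3.83
tcp_pos: [0.4521, -0.0239, 0.1905]
tcp_rot: [-0.0, 0.057, 0.998, 0.002]
wrist_force: [-0.2, 0.5, -0.2]
finger_gap: 0.0412
```

```bash
python3 - <<'E'
from m import *
meas(); s=env.state(); print(s['time_s'],s['tcp_pos'],s['wrist_force'],s['finger_gap'])
c1=load('scene')['pixels'][170:270,240:360,::-1]; c2=load('top')['pixels'][180:300,262:402,::-1]
a=cv2.resize(c1,(400,333),interpolation=2); b=cv2.resize(c2,(389,333),interpolation=2)
cv2.imwrite('pics/above4.png',np.hstack([a,b]))
E
```

```text
scene [ 0.4522 -0.024   0.1907] minz 0.20658256403963957
L 61 x [0.4348 0.4608] y [-0.009  -0.0011  0.0069] minz 0.2065292182561869
R 67 x [0.4299 0.4646] y [-0.0583 -0.0528 -0.0459] minz 0.20606854076629802
top [ 0.4522 -0.024   0.1908] minz 0.2063826227953298
L 25 x [0.4355 0.4454] y [-0.0057  0.0034  0.0087] minz 0.20524035805866583
R 28 x [0.4305 0.4408] y [-0.05   -0.0435 -0.0407] minz 0.2063398417885986
3.9333 [ 0.45222208 -0.02398658  0.19081006] [0.26373738 1.15438264 0.25110298] 0.04098682224344165
```

View pics/above4.png

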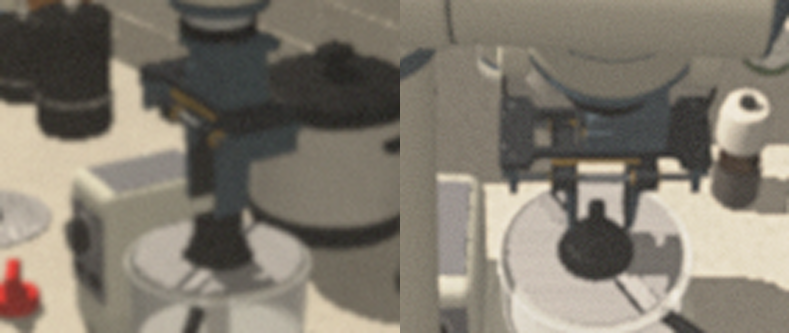

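The tips are level with the bar top in both halves (scene (205,215), top (570,225) and (630,225)), and there is no contact. I need about 25 mm more; force is monitored on the way.

>>> apply_moves([
  {"tx": 0,"ty": 0,"tz": 4,"rx": 0,"ry": 0,"rz": 0},
  {"tx": 0,"ty": 0,"tz": 8,"rx": 0,"ry": 0,"rz": 0},
  {"tx": 0,"ty": 0,"tz": 12,"rx": 0,"ry": 0,"rz": 0},
  {"tx": 0,"ty": 0,"tz": 16,"rx": 0,"ry": 0,"rz": 0},
  {"tx": 0,"ty": 0,"tz": 16,"rx": 0,"ry": 0,"rz": 0},
])

```text
time_s: 4.35
tcp_pos: [0.4517, -0.0238, 0.1739]
tcp_rot: [-0.001, 0.057, 0.998, 0.002]
wrist_force: [-0.6, -0.9, -1.5]
finger_gap: 0.0411
```

>>> apply_moves([
  {"tx": 0,"ty": 0,"tz": 2,"rx": 0,"ry": 0,"rz": 0},
  {"tx": 0,"ty": 0,"tz": 4,"rx": 0,"ry": 0,"rz": 0},
  {"tx": 0,"ty": 0,"tz": 6,"rx": 0,"ry": 0,"rz": 0},
  {"tx": 0,"ty": 0,"tz": 8,"rx": 0,"ry": 0,"rz": 0},
  {"tx": 0,"ty": 0,"tz": 8,"rx": 0,"ry": 0,"rz": 0},
])

```text
time_s: 4.77
tcp_pos: [0.4516, -0.0238, 0.1656]
tcp_rot: [-0.001, 0.057, 0.998, 0.002]
wrist_force: [-0.9, 0.2, -1.0]
finger_gap: 0.0411
```

```bash
python3 - <<'E'
from m import *
for n in('scene','top'): shot(n)
s=env.state(); print(s['time_s'],s['tcp_pos'],s['wrist_force'],s['finger_gap'])
c1=load('scene')['pixels'][200:270,260:340,::-1]; c2=load('top')['pixels'][220:290,290:370,::-1]
cv2.imwrite('pics/above5.png',np.hstack([cv2.resize(c,(400,350),interpolation=2) for c in(c1,c2)]))
E
```

```text
4.8667 [ 0.45169288 -0.02377456  0.16588512] [ 0.09986473 -0.20505296  0.47678786] 0.041333478558819685
```

View pics/above5.png

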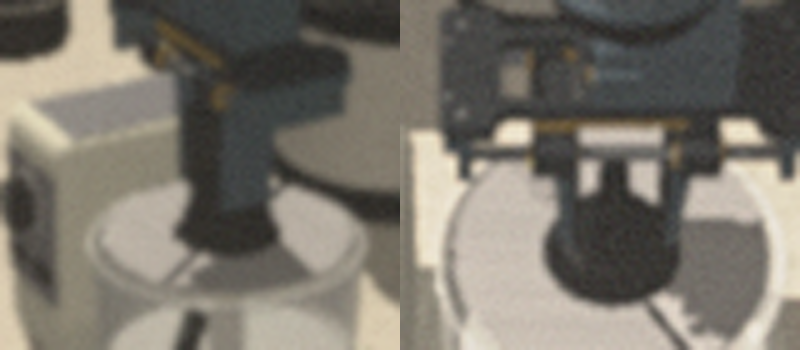

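The fingers now straddle the bar on both sides (top half: fingers at (567,215) and (675,215), bar at (615,185)), clear of the skirt, with no force. I'll close gently.

>>> apply_moves([
  {"tx": 0,"ty": 0,"tz": 0,"rx": 0,"ry": 0,"rz": 0},
  {"tx": 0,"ty": 0,"tz": 0,"rx": 0,"ry": 0,"rz": 0},
  {"tx": 0,"ty": 0,"tz": 0,"rx": 0,"ry": 0,"rz": 0},
  {"tx": 0,"ty": 0,"tz": 0,"rx": 0,"ry": 0,"rz": 0},
  {"tx": 0,"ty": 0,"tz": 0,"rx": 0,"ry": 0,"rz": 0},
], jaw=0, force=15)

```text
time_s: 5.28
tcp_pos: [0.4517, -0.0237, 0.166]
tcp_rot: [-0.001, 0.057, 0.998, 0.002]
wrist_force: [-0.1, 0.2, 0.6]
finger_gap: 0.0162
```

>>> apply_moves([
  {"tx": 0,"ty": 0,"tz": 0,"rx": 0,"ry": 0,"rz": 0},
  {"tx": 0,"ty": 0,"tz": 0,"rx": 0,"ry": 0,"rz": 0},
  {"tx": 0,"ty": 0,"tz": 0,"rx": 0,"ry": 0,"rz": 0},
  {"tx": 0,"ty": 0,"tz": 0,"rx": 0,"ry": 0,"rz": 0},
  {"tx": 0,"ty": 0,"tz": 0,"rx": 0,"ry": 0,"rz": 0},
])

```text
time_s: 5.7
tcp_pos: [0.4518, -0.0237, 0.166]
tcp_rot: [-0.001, 0.057, 0.998, 0.002]
wrist_force: [0.2, 0.9, 0.4]
finger_gap: 0.0159
```

```bash
python3 -c "
from rig import env
s=env.state()
for k in('time_s','tcp_pos','tcp_rot','wrist_force','moment','finger_gap','joints'):print(k,s[k])"
```

```text
time_s 5.7
tcp_pos [ 0.45175472 -0.02371692  0.16595321]
tcp_rot [-8.97041802e-04  5.70549557e-02  9.98368003e-01  2.29321565e-03]
wrist_force [0.20816803 0.88788156 0.40713546]
moment [ 0.12267093 -0.02697866  0.00859308]
finger_gap 0.01590867743303747
joints [-0.18811892  0.29701649  1.79574954  0.00496842  1.05120992 -1.64721506]
```

Grip confirmed: the gap of 15.9 mm matches the 16 mm bar. First I'll try a gentle clockwise turn (rz+), in small steps.

>>> apply_moves([
  {"tx": 0,"ty": 0,"tz": 0,"rx": 0,"ry": 0,"rz": 2},
  {"tx": 0,"ty": 0,"tz": 0,"rx": 0,"ry": 0,"rz": 4},
  {"tx": 0,"ty": 0,"tz": 0,"rx": 0,"ry": 0,"rz": 5},
  {"tx": 0,"ty": 0,"tz": 0,"rx": 0,"ry": 0,"rz": 5},
])

```text
time_s: 6.03
tcp_pos: [0.4521, -0.023, 0.1661]
tcp_rot: [-0.001, 0.101, 0.995, 0.003]
wrist_force: [1.3, 9.0, 0.2]
finger_gap: 0.0158
```

```bash
cat > st.py <<'E'
from rig import env
s=env.state()
for k in('time_s','tcp_pos','tcp_rot','wrist_force','moment','finger_gap','joints'):print(k,s[k])
E
python3 st.py
```

```text
time_s 6.0333
tcp_pos [ 0.45207094 -0.02302267  0.16605715]
tcp_rot [-7.22765741e-04  1.01307783e-01  9.94850619e-01  2.90812632e-03]
wrist_force [1.27905436 9.02053355 0.17837458]
moment [ 1.65206577 -0.3803187   0.17652295]
finger_gap 0.01576885622113738
joints [-0.18757871  0.29694312  1.7954987   0.00653297  1.05110037 -1.55866028]
```

>>> apply_moves([
  {"tx": 0,"ty": 0,"tz": 0,"rx": 0,"ry": 0,"rz": 1},
  {"tx": 0,"ty": 0,"tz": 0,"rx": 0,"ry": 0,"rz": 2},
  {"tx": 0,"ty": 0,"tz": 0,"rx": 0,"ry": 0,"rz": 3},
  {"tx": 0,"ty": 0,"tz": 0,"rx": 0,"ry": 0,"rz": 3},
])

```text
time_s: 6.37
tcp_pos: [0.4522, -0.0225, 0.1661]
tcp_rot: [-0.001, 0.128, 0.992, 0.003]
wrist_force: [2.0, 6.5, 0.1]
finger_gap: 0.0164
```

```bash
python3 st.py
```

```text
time_s 6.3667
tcp_pos [ 0.45224937 -0.02246636  0.1660702 ]
tcp_rot [-6.76866037e-04  1.27801723e-01  9.91793773e-01  3.37234245e-03]
wrist_force [2.04277825 6.4787989  0.12759986]
moment [ 1.35759397 -0.43782836  0.45816037]
finger_gap 0.016364052627408667
joints [-0.18709114  0.29696916  1.79541622  0.00766589  1.05096865 -1.50539528]
```

The clockwise moment climbs (0.18 to 0.46 N m) and the bar is starting to pry the pads open, so that is the stop. It is a right-hand thread. Now anticlockwise, easing the sideways force as I go.

>>> apply_moves([
  {"tx": 0,"ty": 0,"tz": 0,"rx": 0,"ry": 0,"rz": -3},
  {"tx": 0,"ty": 0,"tz": 0,"rx": 0,"ry": 0,"rz": -6},
  {"tx": 0,"ty": 0,"tz": 0,"rx": 0,"ry": 0,"rz": -9},
  {"tx": 0,"ty": 0,"tz": 0,"rx": 0,"ry": 0,"rz": -12},
  {"tx": 0,"ty": 0,"tz": 0,"rx": 0,"ry": 0,"rz": -12},
])

```text
time_s: 6.78
tcp_pos: [0.4522, -0.0225, 0.1661]
tcp_rot: [-0.0, 0.022, 1.0, 0.003]
wrist_force: [0.5, -0.3, -1.1]
finger_gap: 0.0159
```

```bash
python3 st.py
```

```text
time_s 6.7833
tcp_pos [ 0.45224739 -0.02254171  0.16606246]
tcp_rot [-3.27037768e-04  2.20635827e-02  9.99750826e-01  3.37303443e-03]
wrist_force [ 0.52941135 -0.34487377 -1.13246353]
moment [-0.01560641  0.00998444  0.00584023]
finger_gap 0.015878181938856997
joints [-0.18716986  0.29699176  1.79540649  0.00754332  1.05096063 -1.71758803]
```

>>> apply_moves([
  {"tx": 0,"ty": 0,"tz": 0,"rx": 0,"ry": 0,"rz": -3},
  {"tx": 0,"ty": 0,"tz": 0,"rx": 0,"ry": 0,"rz": -6},
  {"tx": 0,"ty": 0,"tz": 0,"rx": 0,"ry": 0,"rz": -9},
  {"tx": 0,"ty": 0,"tz": 0,"rx": 0,"ry": 0,"rz": -12},
  {"tx": 0,"ty": 0,"tz": 0,"rx": 0,"ry": 0,"rz": -12},
])

```text
time_s: 7.2
tcp_pos: [0.4523, -0.0226, 0.1661]
tcp_rot: [0.0, -0.083, 0.997, 0.003]
wrist_force: [-0.0, -0.1, -0.4]
finger_gap: 0.0159
```

```bash
python3 st.py
```

```text
time_s 7.2
tcp_pos [ 0.45227998 -0.02257527  0.16605542]
tcp_rot [ 4.77066545e-05 -8.30519933e-02  9.96539640e-01  3.33308794e-03]
wrist_force [-0.02985763 -0.14864398 -0.44847368]
moment [ 0.01339318 -0.04520706  0.01675467]
finger_gap 0.01585800980035154
joints [-0.18715021  0.29702148  1.7953825   0.00743161  1.05088865 -1.92794052]
```

>>> apply_moves([
  {"tx": 0,"ty": 0,"tz": 0,"rx": 0,"ry": 0,"rz": -5},
  {"tx": 0,"ty": 0,"tz": 0,"rx": 0,"ry": 0,"rz": -10},
  {"tx": 0,"ty": 0,"tz": 0,"rx": 0,"ry": 0,"rz": -15},
  {"tx": 0,"ty": 0,"tz": 0,"rx": 0,"ry": 0,"rz": -20},
  {"tx": 0,"ty": 0,"tz": 0,"rx": 0,"ry": 0,"rz": -20},
])

```text
time_s: 7.62
tcp_pos: [0.4523, -0.0226, 0.1661]
tcp_rot: [0.001, -0.256, 0.967, 0.003]
wrist_force: [1.2, 0.4, -0.2]
finger_gap: 0.0157
```

```bash
python3 st.py
```

```text
time_s 7.6167
tcp_pos [ 0.4523412  -0.02262356  0.16607615]
tcp_rot [ 7.03626492e-04 -2.55536287e-01  9.66793787e-01  3.23798242e-03]
wrist_force [ 1.22736797  0.39308718 -0.24566098]
moment [ 0.05716589 -0.06954677 -0.00087   ]
finger_gap 0.015675401236289417
joints [-0.18723096  0.29699594  1.79534842  0.0074326   1.05078175 -2.27853309]
```

>>> apply_moves([
  {"tx": 0,"ty": 0,"tz": 0,"rx": 0,"ry": 0,"rz": -5},
  {"tx": 0,"ty": 0,"tz": 0,"rx": 0,"ry": 0,"rz": -10},
  {"tx": 0,"ty": 0,"tz": 0,"rx": 0,"ry": 0,"rz": -15},
  {"tx": 0,"ty": 0,"tz": 0,"rx": 0,"ry": 0,"rz": -20},
  {"tx": 0,"ty": 0,"tz": 0,"rx": 0,"ry": 0,"rz": -20},
])

```text
time_s: 8.03
tcp_pos: [0.4525, -0.0227, 0.1661]
tcp_rot: [0.001, -0.419, 0.908, 0.003]
wrist_force: [0.6, -0.9, -0.5]
finger_gap: 0.0159
```

```bash
python3 st.py
```

```text
time_s 8.0333
tcp_pos [ 0.45248603 -0.02266304  0.16608742]
tcp_rot [ 0.001338   -0.4193454   0.90782089  0.00297862]
wrist_force [ 0.63333674 -0.88379198 -0.48715281]
moment [ 0.09209224 -0.07099688  0.00215765]
finger_gap 0.01585623290652924
joints [-0.1872191   0.29706254  1.79519755  0.00737945  1.0506274  -2.62714058]
```

>>> apply_moves([
  {"tx": 0,"ty": 0,"tz": 0,"rx": 0,"ry": 0,"rz": -6},
  {"tx": 0,"ty": 0,"tz": 0,"rx": 0,"ry": 0,"rz": -12},
  {"tx": 0,"ty": 0,"tz": 0,"rx": 0,"ry": 0,"rz": -18},
  {"tx": 0,"ty": 0,"tz": 0,"rx": 0,"ry": 0,"rz": -22},
  {"tx": 0,"ty": 0,"tz": 0,"rx": 0,"ry": 0,"rz": -22},
])

```text
time_s: 8.45
tcp_pos: [0.4532, -0.0232, 0.1663]
tcp_rot: [0.002, -0.584, 0.812, 0.002]
wrist_force: [2.9, -3.2, -1.5]
finger_gap: 0.0158
```

```bash
python3 st.py
```

```text
time_s 8.45
tcp_pos [ 0.4531574  -0.02319597  0.16626106]
tcp_rot [ 0.00213085 -0.58394149  0.8117907   0.00190881]
wrist_force [ 2.91576741 -3.19453717 -1.54005778]
moment [-0.73317363 -0.52640143 -0.01899683]
finger_gap 0.01576073963279544
joints [-0.18754657  0.29708665  1.79451931  0.0065939   1.04982913 -3.00878133]
```

It turned about 78° from the start and ran free. Now a gentle lift, watching the vertical force.

>>> apply_moves([
  {"tx": 0,"ty": 0,"tz": -1,"rx": 0,"ry": 0,"rz": 0},
  {"tx": 0,"ty": 0,"tz": -2,"rx": 0,"ry": 0,"rz": 0},
  {"tx": 0,"ty": 0,"tz": -3,"rx": 0,"ry": 0,"rz": 0},
  {"tx": 0,"ty": 0,"tz": -4,"rx": 0,"ry": 0,"rz": 0},
  {"tx": 0,"ty": 0,"tz": -4,"rx": 0,"ry": 0,"rz": 0},
])

```text
time_s: 8.87
tcp_pos: [0.4532, -0.0232, 0.1705]
tcp_rot: [0.002, -0.583, 0.812, 0.002]
wrist_force: [-0.1, -1.5, 0.2]
finger_gap: 0.0156
```

```bash
python3 st.py
```

```text
time_s 8.8667
tcp_pos [ 0.45317112 -0.02324619  0.17047119]
tcp_rot [ 0.00215924 -0.58341924  0.81216625  0.00182054]
wrist_force [-0.10212823 -1.47926864  0.18799876]
moment [-0.4402739   0.02939182 -0.02522732]
finger_gap 0.01564803654957969
joints [-0.18758476  0.29113274  1.78896951  0.00645937  1.0611618  -3.00740187]
```

>>> apply_moves([
  {"tx": 0,"ty": 0,"tz": -5,"rx": 0,"ry": 0,"rz": 0},
  {"tx": 0,"ty": 0,"tz": -10,"rx": 0,"ry": 0,"rz": 0},
  {"tx": 0,"ty": 0,"tz": -15,"rx": 0,"ry": 0,"rz": 0},
  {"tx": 0,"ty": 0,"tz": -20,"rx": 0,"ry": 0,"rz": 0},
  {"tx": 0,"ty": 0,"tz": -26,"rx": 0,"ry": 0,"rz": 0},
])

```text
time_s: 9.28
tcp_pos: [0.453, -0.0233, 0.197]
tcp_rot: [0.002, -0.583, 0.812, 0.002]
wrist_force: [-0.5, 0.4, -0.4]
finger_gap: 0.0157
```

>>> apply_moves([
  {"tx": 0,"ty": 0,"tz": -15,"rx": 0,"ry": 0,"rz": 0},
  {"tx": 0,"ty": 0,"tz": -30,"rx": 0,"ry": 0,"rz": 0},
  {"tx": 0,"ty": 0,"tz": -45,"rx": 0,"ry": 0,"rz": 0},
  {"tx": 0,"ty": 0,"tz": -60,"rx": 0,"ry": 0,"rz": 0},
  {"tx": 0,"ty": 0,"tz": -70,"rx": 0,"ry": 0,"rz": 0},
])

```text
time_s: 9.7
tcp_pos: [0.4532, -0.0237, 0.2689]
tcp_rot: [0.003, -0.583, 0.812, 0.001]
wrist_force: [0.1, 0.2, -1.3]
finger_gap: 0.016
```

>>> apply_moves([
  {"tx": 0,"ty": 0,"tz": 0,"rx": 0,"ry": 0,"rz": 0},
  {"tx": 0,"ty": 0,"tz": 0,"rx": 0,"ry": 0,"rz": 0},
  {"tx": 0,"ty": 0,"tz": 0,"rx": 0,"ry": 0,"rz": 0},
])

```text
time_s: 9.95
tcp_pos: [0.4529, -0.0236, 0.2685]
tcp_rot: [0.003, -0.583, 0.812, 0.002]
wrist_force: [0.1, -0.4, -1.0]
finger_gap: 0.0156
```

```bash
python3 st.py; python3 - <<'E'
from m import *
for n in('scene','top'): shot(n)
c1=load('scene')['pixels'][160:280,240:360,::-1]; c2=load('top')['pixels'][180:300,270:390,::-1]
cv2.imwrite('pics/lift.png',np.hstack([cv2.resize(c,(400,400),interpolation=2) for c in(c1,c2)]))
for n in('scene','top'):
    c=load(n);P=cloud(c);g=c['pixels'].max(-1)
    d=np.hypot(P[...,0]-.4505,P[...,1]+.024); m=(c['depth']>0)&(d<.045)&(P[...,2]>.2)&(P[...,2]<.30)&(g<70)
    Z=P[m]; print(n,len(Z),Z.min(0),Z.max(0),np.percentile(Z[:,2],[2,98]))
    S=Z[(Z[:,2]<Z[:,2].min()+.018)]; print('skirt',S.min(0),S.max(0))
    m=(c['depth']>0)&(d<.03)&(P[...,2]>.14)&(P[...,2]<.2);Z=P[m];print('hub area max z',np.percentile(Z[:,2],[50,99]) if len(Z) else 0)
E
```

```text
time_s 9.95
tcp_pos [ 0.45286477 -0.02357295  0.26851647]
tcp_rot [ 0.0025469  -0.58337842  0.81219489  0.00160898]
wrist_force [ 0.07266039 -0.41419815 -0.98904682]
moment [ 0.06187389  0.08915342 -0.03647047]
finger_gap 0.015633030038527732
joints [-0.18864846  0.17655069  1.64079528  0.00609606  1.32307871 -3.00670676]
scene 175 [ 0.41997679 -0.05328876  0.25704339] [ 0.47276314 -0.0046427   0.2992819 ] [0.25813054 0.2984393 ]
skirt [ 0.41997679 -0.05328876  0.25704339] [ 0.47276314 -0.0046427   0.27484277]
hub area max z [0.15299316 0.16498974]
top 158 [ 0.42317816 -0.04195764  0.25329876] [0.45239871 0.00667589 0.2760757 ] [0.25675153 0.27431979]
skirt [ 0.42317816 -0.04195764  0.25329876] [0.45239871 0.00667589 0.27113806]
hub area max z [0.15401289 0.16830803]
```

View pics/lift.png

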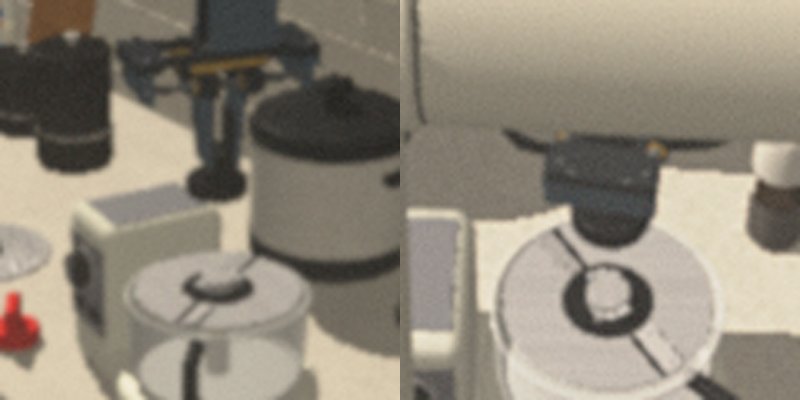

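The picture shows the cap held upright in the fingers (scene (215,180), top (610,225)) and the spindle bare below it (scene (225,280), top (607,293)). The underside is at z≈0.253, about 103 mm above the hub and centred on the axis. Handing in.

```bash
python3 -c "
from rig import env
s=env.state();print(s['dq'].round(4),s['finger_gap']);env.hand_in()"
```

```text
[ 0.0017  0.0015 -0.0028  0.0002  0.0008  0.0004] 0.016315983233702827
the job is handed in; nothing more can be done
```

The cap is off. I handed the job in with the arm still holding it upright about 103 mm above the disc's hub, in line with the spindle.

- **Thread:** it is right-hand. Clockwise, the cap came to a stop within about 8° (moment only about 0.46 N m). Anticlockwise it turned freely for about 78°, then lifted straight off with no resistance.
- **Gentleness:** I set the grip to 15 N. The largest wrist force I read was about 9 N sideways, during the clockwise try. I did not measure the force on the machine directly.
- **Last checks:** at 9.95 s, the arm was still, the finger gap was about 16 mm (the bar's thickness), and the spindle was bare in both pictures. I saw no contact with the things standing about, but did not measure their positions again.
- **Disagreements:** the cameras put the fingertips about 37 mm higher than the reported TCP implied. The two cameras also differed by about 8 mm in y. I worked from the fingers relative to the cap in the pictures, and the grasp confirmed that.

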